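# Roll a pipe stub into the V-block and butt it against the stop

### The arm

A 7-joint arm with a two-finger parallel gripper is mounted at the origin on the work surface. World frame = base frame: x ahead of the robot, y to its left, z up, the work surface at z = 0. Lengths are in mm, angles in rad, forces in N, time in s.
With the tool pointing down it reaches from about 400 to 875 mm from the base axis. Payload 4.4 kg.
Tool frame: the origin (TCP) lies midway between the tips of the shut fingers; the grasp point (between the pads) lies 19 mm behind it (ctrl.pinch_z is the distance from the TCP to the grasp point, in mm); z points along the fingers, y is the line along which they close (so a half turn about z gives the same grasp; the last joint's range is limited). The gripper opens to 85 mm and grips with 20 to 120 N. Pads are 22 mm wide; open, the fingers measure 114 mm over their backs; the gripper's body (76 mm by 85 mm) begins 54 mm behind the grasp point. The pads swing forward as they close: fully open they stand 13 mm farther back than shut.
Start: joints at [-1.341, 0.628, 0.038, 1.517, -0.027, 0.996, -0.02], TCP at [189.453, 621.793, 192.013] pointing down, gripper open.
Joint ranges: [-3.06, 3.06], [-0.37, 2.12], [-1.25, 1.32], [0.18, 2.47], [-1.1, 4.24], [0.23, 1.98], [-2.94, 2.94]. Speed limits (rad/s): [2.57, 2.57, 3.14, 3.14, 3.14, 3.14, 3.14].

### API

Orientations are given as [roll, pitch, yaw] about the fixed x, y, z axes, in that order (R = Rz(yaw) Ry(pitch) Rx(roll)).
In Python, from cell import read_state, cams, order, ctrl gives the robot as it stands.
- The arm moves only by the tool move_arm, never from a script. Its argument "targets" is text: rows parted by semicolons, each of 7 numbers parted by spaces: the gripper's target within -1 to 1 (fully open at 1, half-way at 0, shut at -1), then the shift along the tool's x, y, z in cm, then the turn, a rotation vector about the tool's x, y, z in degrees. A call has 1 to 5 rows; each row shifts and turns the commanded pose from where the row before left it, along the tool's axes as they then stand; what a row does not reach is not made up. A row lasts 1/12 s, in which the tool goes at most 41.7 mm and 7.16 degrees, less where a joint would pass 70% of its speed; a pose out of reach is approached as far as the arm can. A call with a gripper value outside its range is refused whole. The fingers move at their own pace and stop on an object; the grip force is fixed at half the most. Time passes only in rows, so rows that do not move let the fingers close. It gives the time, the measured TCP pose, the force, the opening and the grip force at its end, in the units of the state.
- read_state(): the state, without advancing time (a new reading comes with each control period).
- cams.get_image(name): name is "scene" or "top"; returns a dict with "color" (480x640x3 uint8, red, green, blue), "fovy" (degrees; the focal length in pixels is half the picture's height over the tangent of half this angle, whatever the lens; pixels are square), "cx", "cy" (the principal point, pixels), "rvec" (rotation vector, rad) and "tvec" (3), from world to camera coordinates, as OpenCV has them. Camera axes: x right, y down, z forward; pixel columns grow to the right and rows downward; lengths in mm; the calibration is good to about 2 mm. A picture is of the moment at which its call begins. There is no depth.
- order.finish_job(): hands the job in; it is judged then, once.
The state is a dict: "clock": time; "qpos": joint angles; "qd": joint speeds; "tau": joint torques, N m; "eef_pos": TCP position; "tool_rot": TCP orientation; "force": force on the tool from outside, world axes, zero at the start; "torque": the same for the moment, N m; "width": finger opening in mm; "gripper_force": force on a finger pad.
Only numpy, scipy, OpenCV 4.12 (cv2) and the standard library are available. Lean on these libraries where they do the work, as an engineer would, in place of code of your own. Each camera call takes 0.05 s, during which the arm holds its last target. There are 200 camera calls.

### The job

Set the loose steel pipe stub up for marking out in the garage's drilling jig: push it by its side so that it rolls across the board and drops into the V-groove in the middle, then push on its end nearest the robot so that it slides along the groove until its other end is fully home against the upright steel stop plate. Only push it with the fingers: do not lift it or let it fall off the board, and leave the jar, rings, tools and carton where they are. Finish with the hand clear of everything.

Things in the scene. Friction and masses are not known exactly. Their poses are not given: they have to be found in the camera images.
- pipe: Steel pipe stub, 34 mm diameter, 150 mm long, about 0.4 kg, smooth, dark open ends; rolls easily. Starts lying on the deck on either side of the groove, 100 to 150 mm from its line and within about 15 degrees of parallel. Origin: its centre; x along its axis, y and z turn as it rolls. Centre height over the bench: 47 mm on the deck, 35 mm seated in the groove.
- jig: Plywood board fixed to the bench, a steel V-block let in flush along its middle. Origin on the bench under the groove's line; x along the groove, away from the robot (turned up to 14 degrees), z up. Flat deck 30 mm above the bench, x -150 to +130, y -250 to +250 mm; a wooden batten 15 mm above the deck closes each y side. Groove: see seat.
- seat (a point): Where the pipe's centre must finally be: jig x = +30, y = 0, 35 mm above the bench (5 mm above the deck); axes as the jig's. The groove is a 90 degree V along jig y = 0, 38 mm wide at the top, 19 mm deep, as long as the board, open at the end near the robot.
- stop (a point): Middle of the stop plate's face at deck height (jig x = +105, y = 0, 30 mm above the bench). The stop is an upright steel plate across the far end of the groove, 60 mm wide, standing 32 mm above the deck; its face looks to the robot.
- jar: A glass screw jar with a dark lid, 56 mm diameter, 75 mm high, standing on the deck on the side of the groove where the pipe is not. Origin under its middle. Leave alone.
- collar: A dark steel ring, 44 mm outside diameter, 25 mm high, on the deck near a far corner (jig x about +88, y about +217 mm). Origin under its middle. Leave alone.
- bush: A brass ring, 42 mm outside diameter, 32 mm high, on the deck near the other far corner (jig x about +88, y about -217 mm). Origin under its middle. Leave alone.
- coupling: A dark steel pipe coupling, 48 mm diameter, 45 mm high, standing on the bench between the robot and the board, well to one side of the groove's line. Origin under its middle. Leave alone.
- driver: A screwdriver with a wooden handle lying on the bench to the left of the board. Leave alone.
- spanner: A steel spanner lying on the bench to the right of the board. Leave alone.
- carton: A cardboard carton, 90 x 70 x 60 mm, on the bench to the right. Origin under its middle. Leave alone.

How it is judged (in metres and radians):
On the way, in this order (a step that is already met when the one before it is completed fails the run):
1. the pipe has rolled over by more than a third of a turn (angle between pipe's own z axis and vertical above 2.1 rad).
2. the pipe lies in the groove (y of pipe in the frame of seat between -0.004 and 0.004 m and z of pipe in the frame of seat between -0.004 and 0.003 m and angle between the x axis of pipe and the x axis of seat, either way round below 0.04 rad and x of pipe in the frame of seat between -0.12 and 0.03 m), for 0.2 s.
3. the pipe lies in the groove with its end against the stop (y of pipe in the frame of seat between -0.004 and 0.004 m and z of pipe in the frame of seat between -0.004 and 0.003 m and angle between the x axis of pipe and the x axis of seat, either way round below 0.04 rad and x of pipe in the frame of seat between -0.004 and 0.003 m), for 0.2 s.
At the end, for the whole second after the job is handed in: The pipe rests in the V-groove (within 4 mm of the groove's line, 4 mm in height and 0.04 rad of its direction), its far end within 4 mm of the stop plate, and is at rest (all of step 3 and linear speed of pipe below 0.01 m/s); the robot touches nothing.
It fails at once if the pipe is lifted (its centre more than 12 mm above its height on the deck) (height (world z) of pipe above 0.059 m).
It fails at once if the pipe is tipped up (more than 0.2 rad) (angle between pipe's own x axis and vertical below 1.37 rad or angle between pipe's own x axis and vertical above 1.772 rad).
It fails at once if the pipe falls off the board (height (world z) of pipe below 0.025 m).
It fails at once if the jar, a ring, the coupling, a tool or the carton is moved more than 20 mm (distance of any of jar, collar, bush, coupling, driver, spanner, carton from where it was at the start of the episode above 0.02 m).
It also fails if it takes over 45 s, if anything falls off the work surface, if the arm or the gripper's body presses on something with over 40 N, if the wrist force passes 120 N, or if a joint passes its speed limit or range.

## Working session

There is one attempt and no reset: what is moved stays moved. The work goes in short steps, Python scripts to look and compute and a tool call to move; the robot and the scene stay as the last step left them, time stands still between calls to the robot, and variables do not carry over. Pictures are saved under pics/ and viewed, at most 10 in all, crops included, and the job is handed in when it is done.

Besides the shell and the picture viewer there is one more tool, called after "Call:" as name(argument=value, ...) on one line, values as JSON. move_arm: Moves the arm, as the interface text tells. Its arguments: {"type":"object","properties":{"targets":{"type":"string"}},"required":["targets"]}

```bash
mkdir -p pics; ls
cat > h.py <<'E'
import numpy as np, cv2
from cell import read_state, cams, order, ctrl
def cam(n):
    d=cams.get_image(n); h,w=d["color"].shape[:2]
    f=h/2/np.tan(np.radians(d["fovy"])/2)
    d["K"]=np.array([[f,0,d["cx"]],[0,f,d["cy"]],[0,0,1.]])
    d["R"]=cv2.Rodrigues(np.array(d["rvec"],float))[0]; d["t"]=np.array(d["tvec"],float).ravel()
    return d
def onplane(d,uv,z):
    uv=np.atleast_2d(np.array(uv,float)); r=(d["R"].T@np.linalg.inv(d["K"])@np.c_[uv,np.ones(len(uv))].T).T
    c=-d["R"].T@d["t"]; return c+r*((z-c[2])/r[:,2])[:,None]
def proj(d,P):
    return cv2.projectPoints(np.atleast_2d(np.array(P,float)),np.array(d["rvec"],float),d["t"],d["K"],None)[0].reshape(-1,2)
def save(d,n): cv2.imwrite("pics/"+n,cv2.cvtColor(d["color"],cv2.COLOR_RGB2BGR))
E
python3 - <<'E'
from h import *
print(read_state())
for n in ("scene","top"):
    d=cam(n); save(d,n+"0.png"); print(n,d["fovy"],d["cx"],d["cy"],-d["R"].T@d["t"],{k:v for k,v in d.items() if k not in("color","K","R","t")})
E
```

```text
pics
{'clock': 0.0, 'qpos': array([-1.34077945,  0.62932383,  0.03843389,  1.51841752, -0.02699128,
        0.9963516 , -0.02003829]), 'qd': array([ 0.00088694, -0.00170063,  0.00067503, -0.000449  ,  0.00066558,
       -0.00118907,  0.00082932]), 'tau': array([-3.85134890e-04, -5.63408625e+01,  1.22638173e+00, -1.93450338e+01,
        1.10350846e-02,  1.03152005e-02, -4.90215569e-06]), 'eef_pos': array([189.24386823, 621.06032272, 191.08768344]), 'tool_rot': array([-3.13961037e+00,  2.91180523e-05,  2.84574767e+00]), 'force': array([ 0.21067715, -0.01564976,  0.47634598]), 'torque': array([-0.01731914, -0.02154617,  0.00273252]), 'gripper_force': 0.0, 'width': 85.39394131918235}
scene 57.571088449652756 327.28390015602605 240.72254932417528 [1170.05598291 -344.76312871  933.56278803] {'fovy': 57.571088449652756, 'cx': 327.28390015602605, 'cy': 240.72254932417528, 'rvec': array([ 2.18402293,  1.28519687, -0.46979466]), 'tvec': array([-242.06255513, -351.61028827, 1475.53652   ])}
top 42.03274082249464 330.703585289245 243.77753814293973 [ 158.23157859  -57.02354537 1980.85250509] {'fovy': 42.03274082249464, 'cx': 330.703585289245, 'cy': 243.77753814293973, 'rvec': array([ 2.12120941, -2.10407671,  0.20747727]), 'tvec': array([ -48.37982675,  551.37446692, 1909.37454516])}
```

View pics/top0.png

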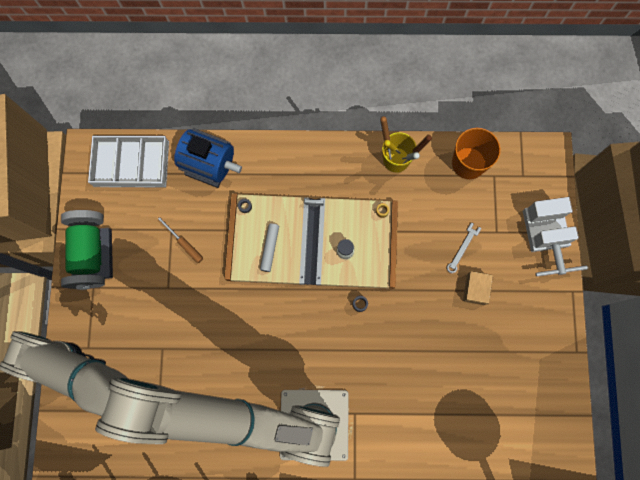

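View pics/scene0.png

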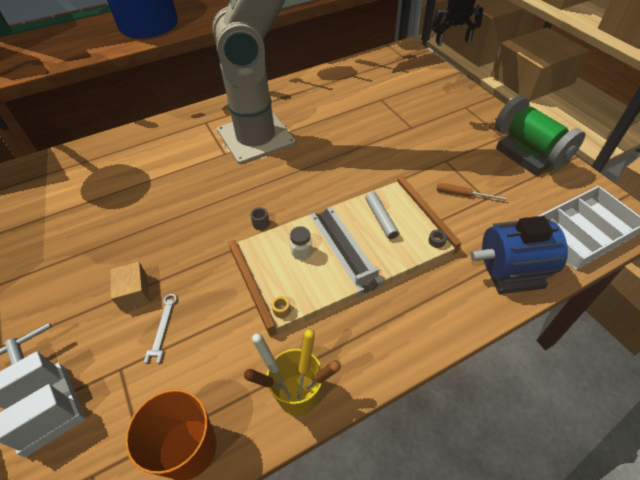

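The top view shows the groove at about column 313 (rows 200–283), with the pipe to its left around (269,247). The jar is at (345,248) and the coupling at (360,303). The scene view agrees. Next I'll measure from masks.

```bash
cat >> h.py <<'E'
def pca(P):
    m=P.mean(0); w,v=np.linalg.eigh(np.cov((P-m).T)); a=v[:,1]; a=a*np.sign(a[0]); s=(P-m)@a; n=(P-m)@np.array([-a[1],a[0]])
    return m,a,s,n
def look(d):
    """contours of grey (unsaturated) things within deck area"""
    hsv=cv2.cvtColor(d["color"],cv2.COLOR_RGB2HSV)
    return hsv
E
python3 - <<'E'
from h import *
d=cam("top"); hsv=look(d); 
x0,y0,x1,y1=215,180,405,320
crop=d["color"][y0:y1,x0:x1]; big=cv2.resize(crop,None,fx=4,fy=4,interpolation=cv2.INTER_CUBIC)
cv2.imwrite("pics/c1.png",big[:,:,::-1])
g=np.zeros(hsv.shape[:2],np.uint8); g[y0:y1,x0:x1]=(hsv[y0:y1,x0:x1,1]<70)*255
n,l,st,c=cv2.connectedComponentsWithStats(g)
for i in range(1,n):
    if st[i,4]>25: 
        ys,xs=np.nonzero(l==i); P=onplane(d,np.c_[xs,ys],30)[:,:2]; m,a,s,nn=pca(P)
        print(st[i],c[i],"m",m.round(),"ang",np.degrees(np.arctan2(a[1],a[0])).round(1),np.ptp(s).round(),np.ptp(nn).round(),hsv[l==i].mean(0).round())
print([hsv[v,u].tolist() for u,v in((250,260),(370,260),(313,240),(304,240),(321,240),(200,300))])
E
```

```text
[ 299  197   26   88 1884] [311.85881104 241.34023355] m [565.  16.] ang -2.3 284.0 71.0 [ 96.  21. 121.]
[237 198  15  15 126] [244.42857143 205.23015873] m [682. 236.] ang 37.5 48.0 43.0 [82. 38. 80.]
[260 223  19  49 533] [269.24765478 247.17448405] m [545. 152.] ang -9.2 157.0 36.0 [ 84.  14. 158.]
[337 239  18  21 295] [345.43389831 248.81355932] m [541. -91.] ang 0.1 65.0 54.0 [ 83.  30. 102.]
[353 296  15  16 116] [359.76724138 303.31034483] m [ 368. -136.] ang -15.8 50.0 46.0 [93. 38. 77.]
[[28, 77, 211], [28, 77, 213], [116, 30, 59], [95, 8, 182], [94, 11, 184], [16, 140, 106]]
```

View pics/c1.png

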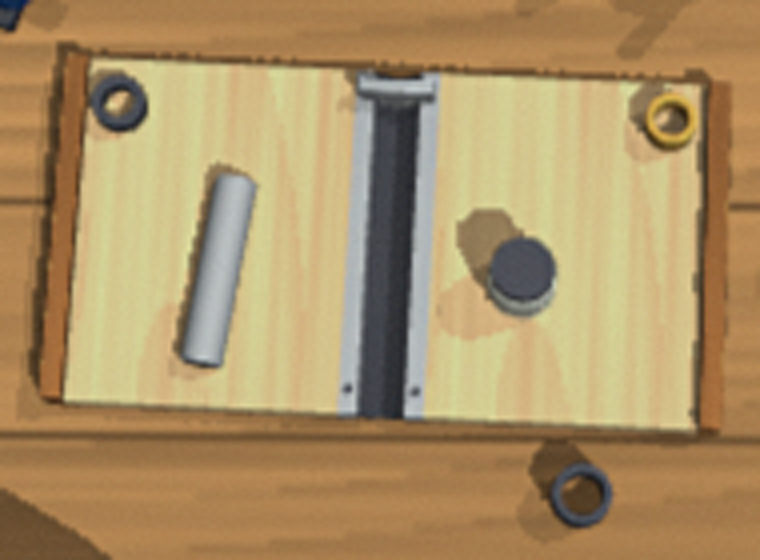

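```bash
cat >> h.py <<'E'
def groove(d):
    hsv=look(d); L=[];Rr=[]
    for v in range(214,276):
        r=hsv[v,295:332]; k=np.nonzero((r[:,2]<115)&(r[:,1]<90))[0]
        if len(k)>4: L.append((295+k[0]-.5,v)); Rr.append((295+k[-1]+.5,v))
    return onplane(d,L,30)[:,:2],onplane(d,Rr,30)[:,:2]
def pipe(d,z=47,box=None):
    hsv=look(d); g=((hsv[...,1]<45)&(hsv[...,2]>100)).astype(np.uint8); x0,y0,x1,y1=box
    m=np.zeros_like(g); m[y0:y1,x0:x1]=g[y0:y1,x0:x1]
    n,l,st,c=cv2.connectedComponentsWithStats(m); i=1+np.argmax(st[1:,4]); ys,xs=np.nonzero(l==i)
    return onplane(d,np.c_[xs,ys],z)[:,:2]
E
python3 - <<'E'
from h import *
d=cam("top"); A,B=groove(d)
for P in (A,B,(A+B)/2):
    x,y,x0,y0=cv2.fitLine(P.astype(np.float32),cv2.DIST_HUBER,0,.01,.01).ravel(); 
    if x<0:x,y=-x,-y
    print("line ang",np.degrees(np.arctan2(y,x)),"y at x=565",y0+(565-x0)*y/x)
print(np.median(np.linalg.norm(A-B,axis=1)))
# stop/near end of steel
print("steel near end",onplane(d,[(308,283.5),(314,284.5)],30)[:,:2],"stop top face edges",onplane(d,[(314,201.5),(314,204.5)],62)[:,:2])
P=pipe(d,47,(255,215,285,280)); m,a,s,n=pca(P); print("pipe top",m,np.degrees(np.arctan2(a[1],a[0])),np.ptp(s),np.ptp(n),m+a*s.min(),m+a*s.max(),(n.min()+n.max())/2)
# deck contour
hsv=look(d); k=((hsv[...,0]>22)&(hsv[...,0]<33)&(hsv[...,2]>150)).astype(np.uint8); k[:, :215]=0;k[:,405:]=0;k[:180]=0;k[320:]=0
c=np.vstack([c for c in cv2.findContours(k,0,2)[0] if len(c)>30]).reshape(-1,2); W=onplane(d,c,30)[:,:2].astype(np.float32); r=cv2.minAreaRect(W); print("deck",r)
s=cam("scene"); P=pipe(s,47,(355,183,405,245)); m,a,q,n=pca(P); print("pipe scene",m,np.degrees(np.arctan2(a[1],a[0])),np.ptp(q),np.ptp(n))
E
```

```text
line ang -2.1717255 y at x=565 34.305676
line ang -2.0361283 y at x=565 -2.2035706
line ang -2.1514318 y at x=565 16.042906
35.35496375579402
steel near end [[428.85482735  26.62051261]
 [425.83468443   7.69054015]] stop top face edges [[687.25701043  10.34463521]
 [677.39448409  10.20677356]]
pipe top [541.44701607 149.33005034] -9.156279701127197 152.4025090633187 32.04526486041041 [467.01847845 161.32656667] [617.47907126 137.07507637] 0.2611072284679974
deck ((569.3369140625, 20.036849975585938), (490.9423828125, 280.7168273925781), 87.85545349121094)
pipe scene [532.81774719 149.47064259] -10.10492180371003 162.60878804229614 34.39014743076236
```

```bash
cat >> h.py <<'E'
from scipy.spatial.transform import Rotation as Ro
def rows(p,yaw,tp,tyaw,n,g=1):
    """split a move (tool pointing down) into n tool-frame rows, yaw in deg"""
    out=[]; p=np.array(p,float); tp=np.array(tp,float)
    for i in range(n):
        R=Ro.from_euler('xyz',[180,0,yaw],degrees=True); w=(tp-p)/(n-i)
        s=(R.inv().apply(w)/10).round(1); tz=round(-(tyaw-yaw)/(n-i),1)
        out.append(f"{g} {s[0]} {s[1]} {s[2]} 0 0 {tz}"); p=p+R.apply(s*10); yaw-=tz
    print("\n".join(out)); print("end",p.round(1),yaw)
E
python3 - <<'E'
from h import *
s=read_state(); print(s["eef_pos"],s["tool_rot"],s["clock"])
rows(s["eef_pos"],np.degrees(s["tool_rot"][2]),[549,194,125],80.8,15)
E
```

```text
[189.31629933 621.48900721 191.55886664] [-3.14068180e+00 -4.80816686e-05  2.84578243e+00] 0.25
1 -3.1 -2.0 0.4 0 0 5.5
1 -3.3 -1.7 0.4 0 0 5.5
1 -3.5 -1.4 0.5 0 0 5.5
1 -3.6 -1.1 0.4 0 0 5.5
1 -3.7 -0.7 0.5 0 0 5.5
1 -3.7 -0.4 0.4 0 0 5.5
1 -3.7 0.0 0.5 0 0 5.5
1 -3.7 0.4 0.4 0 0 5.5
1 -3.6 0.7 0.5 0 0 5.5
1 -3.6 1.1 0.4 0 0 5.5
1 -3.5 1.4 0.5 0 0 5.5
1 -3.3 1.7 0.4 0 0 5.4
1 -3.1 2.0 0.5 0 0 5.5
1 -2.9 2.3 0.4 0 0 5.4
1 -2.7 2.6 0.5 0 0 5.5
end [549.3 193.8 124.6] 80.7513224183418
```

Call:
move_arm(targets="1 -3.1 -2.0 0 0 0 5.5; 1 -3.3 -1.7 0 0 0 5.5; 1 -3.5 -1.4 0 0 0 5.5; 1 -3.6 -1.1 0 0 0 5.5; 1 -3.7 -0.7 0 0 0 5.5")

```text
clock: 0.67
eef_pos: [310.8, 477.3, 192.1]
tool_rot: [3.142, -0.0, 2.361]
force: [0.4, -0.2, 0.7]
width: 85.5
gripper_force: 0.0
```

Call:
move_arm(targets="1 -3.7 -0.4 0 0 0 5.5; 1 -3.7 0 0 0 0 5.5; 1 -3.7 0.4 0 0 0 5.5; 1 -3.6 0.7 0 0 0 5.5; 1 -3.6 1.1 0 0 0 5.5")

```text
clock: 1.08
eef_pos: [430.5, 335.5, 192.2]
tool_rot: [3.142, -0.0, 1.881]
force: [0.1, 0.4, 0.1]
width: 85.8
gripper_force: 0.0
```

Call:
move_arm(targets="1 -3.5 1.4 1 0 0 5.5; 1 -3.3 1.7 1 0 0 5.4; 1 -3.1 2.0 1 0 0 5.5; 1 -2.9 2.3 1 0 0 5.4; 1 -2.7 2.6 1 0 0 5.5")

```text
clock: 1.5
eef_pos: [550.2, 192.9, 141.6]
tool_rot: [-3.142, -0.0, 1.405]
force: [0.8, 0.6, 0.5]
width: 85.5
gripper_force: 0.0
```

Call:
move_arm(targets="1 0 0 0 0 0 0; 1 0 0 0 0 0 0")

```text
clock: 1.67
eef_pos: [550.4, 191.1, 141.3]
tool_rot: [-3.141, 0.002, 1.405]
force: [-0.8, 0.1, 0.2]
width: 85.5
gripper_force: 0.0
```

Call:
move_arm(targets="1 0.2 0 2.5 0 0 0; 1 0 0 2.5 0 0 0; 1 0 0 2.5 0 0 0; 1 0 0 2.0 0 0 0; 1 0 0 1.0 0 0 0")

```text
clock: 2.08
eef_pos: [547.2, 197.8, 34.8]
tool_rot: [-3.138, 0.0, 1.412]
force: [-0.3, 0.6, 0.2]
width: 85.2
gripper_force: 0.0
```

Call:
move_arm(targets="1 0 0 0.5 0 0 0; 1 0 0 0.4 0 0 0; 1 0 0 0 0 0 0")

```text
clock: 2.33
eef_pos: [549.8, 196.8, 28.2]
tool_rot: [3.141, -0.001, 1.41]
force: [-0.3, -0.0, -0.3]
width: 85.5
gripper_force: 0.0
```

Run:
```python
from h import *
s=read_state(); print(s["eef_pos"],s["force"],s["clock"],s["qpos"].round(2))
d=cam("scene"); c=d["color"][140:300,300:480]; cv2.imwrite("pics/s1.png",cv2.resize(c,None,fx=3.5,fy=3.5,interpolation=cv2.INTER_CUBIC)[:,:,::-1])
```

```text
[549.81486805 196.75137923  28.24146754] [-0.32742821 -0.00901877 -0.25606738] 2.3333 [-0.59  0.78  0.32  1.84 -0.41  0.58 -0.17]
```

View pics/s1.png

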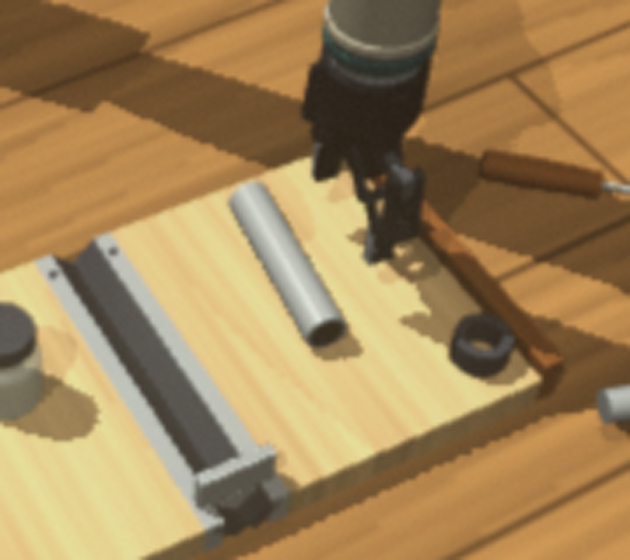

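Call:
move_arm(targets="1 -0.6 0 0.1 0 0 0; 1 -0.6 0 0.1 0 0 0; 1 -0.4 0 0.1 0 0 0; 1 -0.4 0 0 0 0 0; 1 -0.4 0 0 0 0 -0.4")

```text
clock: 2.8
eef_pos: [545.9, 171.7, 25.2]
tool_rot: [3.141, -0.0, 1.416]
force: [0.8, -0.3, -0.3]
width: 85.3
gripper_force: 0.0
```

Call:
move_arm(targets="1 -0.5 0 0 0 0 -0.5; 1 -0.5 0 0 0 0 -0.5; 1 -0.5 0 0 0 0 -0.5; 1 -0.5 0 0 0 0 -0.5; 1 -0.5 0 0 0 0 -0.5")

```text
clock: 3.22
eef_pos: [542.4, 147.1, 25.0]
tool_rot: [3.142, 0.0, 1.461]
force: [0.3, 1.3, 0.4]
width: 85.6
gripper_force: 0.0
```

Run:
```python
from h import *
s=read_state(); print(s["eef_pos"],s["force"],s["clock"])
d=cam("top"); save(d,"t2.png")
c=d["color"][180:300,225:345]; cv2.imwrite("pics/t2c.png",cv2.resize(c,None,fx=4,fy=4,interpolation=cv2.INTER_CUBIC)[:,:,::-1])
```

```text
[542.39262047 147.06083319  25.01054696] [0.33233472 1.32334151 0.42578546] 3.2167
```

View pics/t2c.png

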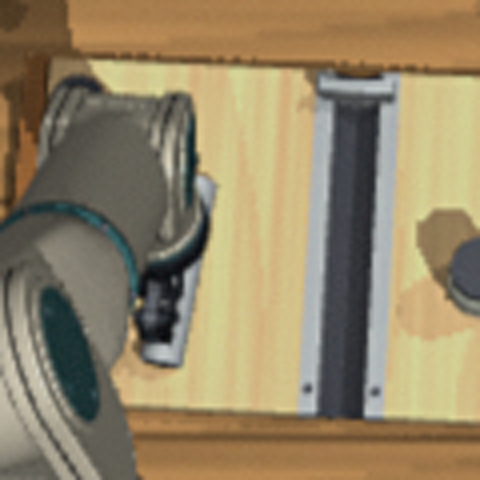

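The pipe lies just ahead of the fingers and is moving with them, with its right edge running from (215,185) to (180,365) in the crop. I'll keep pushing.

Call:
move_arm(targets="1 -0.5 0 0 0 0 -0.5; 1 -0.5 0 0 0 0 -0.5; 1 -0.5 0 0 0 0 -0.5; 1 -0.5 0 0 0 0 -0.5; 1 -0.5 0 0 0 0 -0.5")

```text
clock: 3.68
eef_pos: [540.0, 122.2, 25.0]
tool_rot: [-3.142, 0.0, 1.504]
force: [0.3, -0.5, -0.6]
width: 85.5
gripper_force: 0.0
```

Call:
move_arm(targets="1 -0.5 0 0 0 0 -0.5; 1 -0.5 0 0 0 0 -0.5; 1 -0.5 0 0 0 0 -0.5; 1 -0.5 0 0 0 0 0; 1 -0.5 0 0 0 0 0")

```text
clock: 4.1
eef_pos: [538.8, 97.3, 25.0]
tool_rot: [-3.142, -0.0, 1.53]
force: [-0.5, -0.7, 0.8]
width: 85.2
gripper_force: 0.0
```

Run:
```python
from h import *
s=read_state(); print(s["eef_pos"],s["force"],s["clock"])
d=cam("scene"); c=d["color"][140:300,280:460]; cv2.imwrite("pics/s3.png",cv2.resize(c,None,fx=3.5,fy=3.5,interpolation=cv2.INTER_CUBIC)[:,:,::-1])
```

```text
[538.80910756  97.307214    25.00366976] [-0.51995714 -0.73736335  0.83330596] 4.1
```

View pics/s3.png

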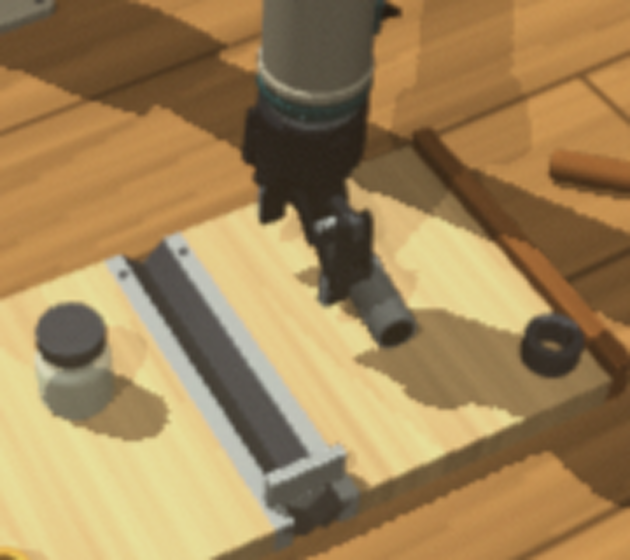

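The pipe is still at its first position, with its far end at (390,330) in the crop, so the fingers passed over it. I'll measure the real tip height.

Run:
```python
from h import *
d=cam("scene"); s=read_state(); print(s["eef_pos"], ctrl.pinch_z, [a for a in dir(ctrl) if a[0]!='_'])
for z in (20,30,38,50,64,80): print(z,onplane(d,[(373.7,225.7),(379,226)],z).round(0).tolist())
print(proj(d,[[584,97,38],[596,97,38],[584,86,38],[596,86,38],s["eef_pos"]]).round(1))
P=pipe(d,47,(355,183,405,245)); m,a,q,n=pca(P); print(m,np.ptp(q),np.ptp(n))
print("pipe far end",onplane(d,[(392,234)],47))
```

```text
[538.85470202  96.42515664  25.04879102] 18.700000000000003 ['MotionError', 'pinch_z']
20 [[543.0, 124.0, 20.0], [552.0, 136.0, 20.0]]
30 [[550.0, 119.0, 30.0], [558.0, 131.0, 30.0]]
38 [[556.0, 115.0, 38.0], [564.0, 126.0, 38.0]]
50 [[564.0, 108.0, 50.0], [572.0, 120.0, 50.0]]
64 [[574.0, 101.0, 64.0], [581.0, 113.0, 64.0]]
80 [[585.0, 93.0, 80.0], [592.0, 104.0, 80.0]]
[[373.8 235.3]
 [376.3 238.4]
 [370.3 236.9]
 [372.7 240. ]
 [364.4 227.2]]
[592.39184502 144.47271502] 26.869983218443103 20.870735672535773
pipe far end [[609.58641233 136.18863445  47.        ]]
```

Run:
```python
from h import *
s=read_state(); p=s["eef_pos"]; y=np.degrees(s["tool_rot"][2]); print(p,y)
rows([p[0],p[1],55],y,[550.5,201,55],80.8,5)
```

```text
[538.85470202  96.42515664  25.04879102] 87.55568907977005
1 2.1 0.1 0.0 0 0 1.4
1 2.1 0.1 0.0 0 0 1.3
1 2.1 0.1 0.0 0 0 1.4
1 2.1 -0.0 -0.0 0 0 1.3
1 2.1 -0.1 -0.0 0 0 1.4
end [550.3 200.9  55. ] 80.75568907977004
```

Call:
move_arm(targets="1 0 0 -1 0 0 0; 1 0 0 -1 0 0 0; 1 0 0 -1 0 0 0; 1 0 0 0 0 0 0")

```text
clock: 4.53
eef_pos: [540.7, 98.5, 57.6]
tool_rot: [3.137, -0.001, 1.53]
force: [0.7, -0.0, 0.0]
width: 85.6
gripper_force: 0.0
```

Call:
move_arm(targets="1 2.1 0.1 0 0 0 1.4; 1 2.1 0.1 0 0 0 1.3; 1 2.1 0.1 0 0 0 1.4; 1 2.1 0 0 0 0 1.3; 1 2.1 -0.1 0 0 0 1.4")

```text
clock: 4.95
eef_pos: [550.3, 203.8, 55.5]
tool_rot: [3.141, -0.001, 1.41]
force: [0.4, -0.1, 0.9]
width: 85.4
gripper_force: 0.0
```

Call:
move_arm(targets="1 0 0 1 0 0 0; 1 0 0 1 0 0 0; 1 0 0 1 0 0 0; 1 0 0 0.5 0 0 0; 1 0 0 0 0 0 0")

```text
clock: 5.37
eef_pos: [548.9, 200.4, 18.4]
tool_rot: [-3.139, 0.002, 1.409]
force: [0.9, -0.7, 0.2]
width: 85.5
gripper_force: 0.0
```

Run:
```python
from h import *
s=read_state(); print(s["eef_pos"],s["tool_rot"],s["force"],s["clock"])
d=cam("top"); P=pipe(d,47,(255,215,290,280)); print("pipe",len(P)); 
e=cam("scene"); a=d["color"][190:290,225:345]; b=e["color"][170:270,330:450]
cv2.imwrite("pics/m4.png",cv2.resize(np.vstack([a,b]),None,fx=3,fy=3,interpolation=cv2.INTER_CUBIC)[:,:,::-1])
```

```text
[548.88027637 200.35070263  18.36802946] [-3.13888734e+00  2.15550150e-03  1.40919446e+00] [ 0.86420334 -0.73923433  0.23794296] 5.3667
pipe 468
```

View pics/m4.png

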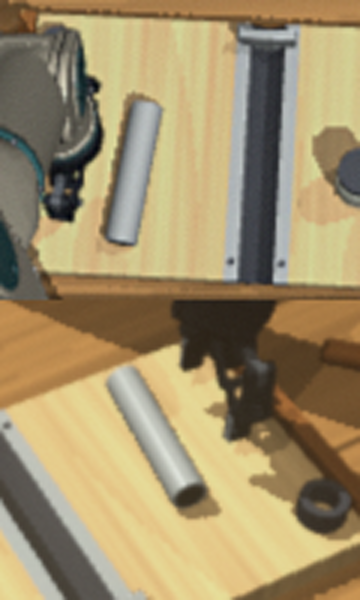

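Call:
move_arm(targets="1 0 0 0.4 0 0 0; 1 0 0 0.4 0 0 0; 1 0 0 0 0 0 0")

```text
clock: 5.72
eef_pos: [549.8, 202.1, 11.5]
tool_rot: [-3.141, 0.0, 1.411]
force: [-0.8, 0.3, 0.1]
width: 85.1
gripper_force: 0.0
```

Run:
```python
from h import *
s=read_state(); print(s["eef_pos"],s["force"])
d=cam("scene"); t=cam("top")
for y,x in ((192,591),(205,591)):
  for z in (24,38,55,70): print((x,y,z),proj(d,[[x,y,z]]).round(0))
for z in (24,40,60): print("near finger top",proj(t,[[505,207,z],[591,194,z]]).round(1).tolist())
hsv=look(d); k=(hsv[...,2]<60).astype(np.uint8); k[:, :380]=0;k[:,430:]=0;k[:150]=0;k[222:]=0
ys,xs=np.nonzero(k); i=np.argsort(-ys)[:8]; print(np.c_[xs,ys][i].tolist())
```

```text
[549.77821122 202.05546801  11.48759957] [-0.81471867  0.2709917   0.08982862]
(591, 192, 24) [[404. 227.]]
(591, 192, 38) [[405. 224.]]
(591, 192, 55) [[406. 219.]]
(591, 192, 70) [[407. 216.]]
(591, 205, 24) [[408. 225.]]
(591, 205, 38) [[409. 222.]]
(591, 205, 55) [[410. 218.]]
(591, 205, 70) [[411. 214.]]
near finger top [[251.8, 259.6], [256.8, 233.2]]
near finger top [[251.2, 258.7], [256.1, 232.1]]
near finger top [[250.3, 257.6], [255.4, 230.7]]
[[408, 217], [409, 216], [408, 216], [410, 216], [411, 216], [412, 215], [408, 215], [411, 215]]
```

Call:
move_arm(targets="1 0 0 0.4 0 0 0; 1 0 0 0.4 0 0 0; 1 0 0 0 0 0 0")

```text
clock: 6.07
eef_pos: [549.5, 202.2, 3.2]
tool_rot: [-3.14, 0.0, 1.411]
force: [0.2, 0.6, 0.3]
width: 85.7
gripper_force: 0.0
```

Call:
move_arm(targets="1 0 0 0.3 0 0 0; 1 0 0 0.3 0 0 0; 1 0 0 0 0 0 0")

```text
clock: 6.32
eef_pos: [549.6, 202.2, -2.7]
tool_rot: [-3.141, 0.0, 1.411]
force: [-0.6, 0.3, -0.1]
width: 85.4
gripper_force: 0.0
```

Run:
```python
from h import *
s=read_state(); print(s["eef_pos"],s["force"])
d=cam("scene")
b=d["color"][150:250,350:450]
cv2.imwrite("pics/m5.png",cv2.resize(b,None,fx=5,fy=5,interpolation=cv2.INTER_CUBIC)[:,:,::-1])
```

```text
[549.61979904 202.18804087  -2.66578305] [-0.56397629  0.33940844 -0.07047967]
```

View pics/m5.png

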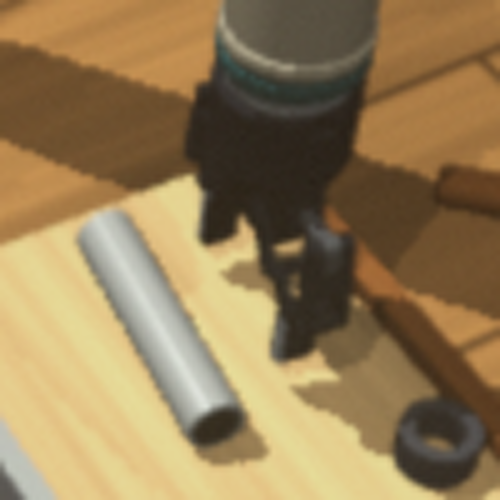

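The near fingertip is at crop (210,240) and the far one at (290,355), and their shadows show a small gap above the deck. The tips really sit about 43 mm above the reported TCP, so I'll check for a sideways offset too.

Call:
move_arm(targets="1 0 0 0.2 0 0 0; 1 0 0 0.2 0 0 0; 1 0 0 0 0 0 0")

```text
clock: 6.62
eef_pos: [549.8, 202.2, -6.4]
tool_rot: [-3.141, 0.0, 1.411]
force: [0.4, -0.6, -0.7]
width: 85.4
gripper_force: 0.0
```

Run:
```python
from h import *
s=read_state(); print(s["eef_pos"],s["force"])
d=cam("scene"); hsv=look(d)
for z in (32,38,41,46): 
    q=onplane(d,[(408,221),(392,198)],z); print(z,q[:,:2].round(0).tolist(),q.mean(0).round(0),np.linalg.norm(q[0]-q[1]).round(), np.degrees(np.arctan2(*(q[0]-q[1])[1::-1])))
```

```text
[549.84579403 202.23821051  -6.35354329] [ 0.3918537  -0.64737686 -0.74287509]
32 [[583.0, 208.0], [490.0, 218.0]] [537. 213.  32.] 94.0 -6.559865897424223
38 [[587.0, 204.0], [495.0, 215.0]] [541. 209.  38.] 93.0 -6.559865897424202
41 [[589.0, 202.0], [497.0, 213.0]] [543. 207.  41.] 93.0 -6.559865897424195
46 [[593.0, 199.0], [501.0, 210.0]] [547. 204.  46.] 93.0 -6.559865897424211
```

Call:
move_arm(targets="1 -0.6 0 0.1 0 0 0; 1 -0.6 0 0.1 0 0 0; 1 -0.4 0 0 0 0 0; 1 -0.4 0 0 0 0 0; 1 -0.4 0 0 0 0 0")

```text
clock: 7.08
eef_pos: [546.2, 177.8, -7.9]
tool_rot: [-3.142, 0.0, 1.411]
force: [0.3, -0.4, -0.6]
width: 85.6
gripper_force: 0.0
```

Call:
move_arm(targets="1 -0.5 0 0 0 0 -0.4; 1 -0.5 0 0 0 0 -0.4; 1 -0.5 0 0 0 0 -0.4; 1 -0.5 0 0 0 0 -0.4; 1 -0.5 0 0 0 0 -0.4")

```text
clock: 7.5
eef_pos: [542.6, 153.2, -8.0]
tool_rot: [-3.142, 0.0, 1.447]
force: [0.8, 0.7, 0.1]
width: 85.3
gripper_force: 0.1
```

Run:
```python
from h import *
s=read_state(); print(s["eef_pos"],s["force"])
d=cam("scene"); hsv=look(d)
for box in ((320,170,405,245),):
    P=pipe(d,47,box); m,a,q,n=pca(P); print("scene pipe",m,np.degrees(np.arctan2(a[1],a[0])),np.ptp(q),np.ptp(n))
t=cam("top"); P=pipe(t,47,(255,215,296,280)); m,a,q,n=pca(P); print("top pipe",m,np.degrees(np.arctan2(a[1],a[0])),np.ptp(q),np.ptp(n))
```

```text
[542.5514714  153.22878039  -7.9785849 ] [0.83177454 0.73609634 0.06451572]
scene pipe [529.38239902 126.11627964] -9.668283540280477 160.98888122465627 34.97726974179106
top pipe [537.28318599 122.18936224] -9.090875463083295 151.80545583349948 32.375810624033875
```

The pipe has moved 27 mm towards the groove and is still parallel to the fingers. I'll continue the push.

Call:
move_arm(targets="1 -0.5 0 0 0 0 -0.5; 1 -0.5 0 0 0 0 -0.5; 1 -0.5 0 0 0 0 -0.5; 1 -0.5 0 0 0 0 -0.5; 1 -0.5 0 0 0 0 -0.5")

```text
clock: 8.02
eef_pos: [539.9, 128.4, -8.0]
tool_rot: [-3.142, 0.0, 1.49]
force: [-0.2, 0.4, 0.1]
width: 85.5
gripper_force: 0.1
```

Call:
move_arm(targets="1 -0.5 0 0 0 0 -0.5; 1 -0.5 0 0 0 0 -0.5; 1 -0.5 0 0 0 0 -0.5; 1 -0.5 0 0 0 0 -0.5; 1 -0.5 0 0 0 0 -0.5")

```text
clock: 8.43
eef_pos: [538.3, 103.5, -8.0]
tool_rot: [-3.142, -0.0, 1.534]
force: [-0.1, 2.0, 0.4]
width: 85.5
gripper_force: 0.2
```

Run:
```python
from h import *
s=read_state(); print(s["eef_pos"],s["tool_rot"],s["force"])
d=cam("scene"); 
b=d["color"][160:300,270:430]
cv2.imwrite("pics/m6.png",cv2.resize(b,None,fx=4,fy=4,interpolation=cv2.INTER_CUBIC)[:,:,::-1])
P=pipe(d,47,(320,170,405,245)); m,a,q,n=pca(P); print("scene pipe",m,np.degrees(np.arctan2(a[1],a[0])),np.ptp(q),np.ptp(n))
```

```text
[538.34255474 103.53242262  -8.01064758] [-3.14157427e+00 -4.87508830e-06  1.53409730e+00] [-0.11877467  1.95126169  0.36225612]
scene pipe [521.79101619  73.08561464] -8.782578934671013 158.7155542646667 34.218395755562696
```

View pics/m6.png

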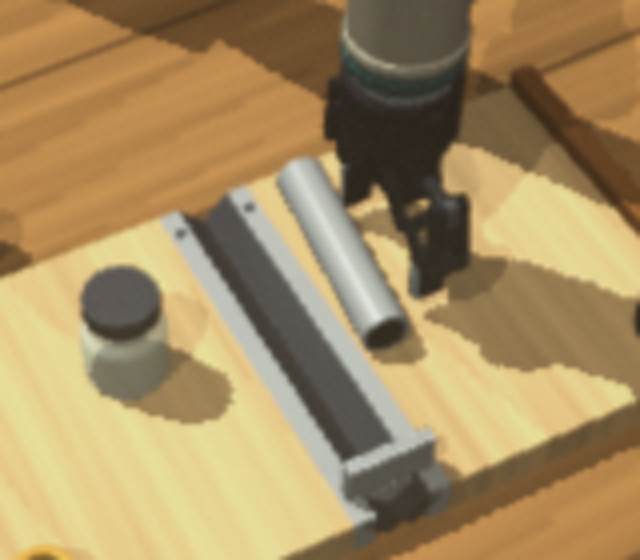

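The pipe is at world y of about 73 and still skewed about 6° to the groove, with its near end lagging. I'll move the fingers towards the near end and push there.

Call:
move_arm(targets="1 0.5 0 0 0 0 0; 1 0 -1.2 0 0 0 0; 1 0 -1.3 0 0 0 0; 1 -0.4 0 0 0 0 -0.5; 1 -0.4 0 0 0 0 -0.5")

```text
clock: 8.9
eef_pos: [513.2, 102.6, -8.0]
tool_rot: [-3.141, -0.0, 1.553]
force: [0.8, -0.9, -0.0]
width: 85.3
gripper_force: 0.0
```

Call:
move_arm(targets="1 -0.4 0 0 0 0 -0.5; 1 -0.4 0 0 0 0 -0.5; 1 -0.4 0 0 0 0 -0.5; 1 -0.4 0 0 0 0 -0.5; 1 -0.3 0 0 0 0 0")

```text
clock: 9.32
eef_pos: [513.6, 82.0, -8.0]
tool_rot: [3.141, 0.0, 1.585]
force: [0.6, -1.0, -0.0]
width: 85.5
gripper_force: 0.0
```

Run:
```python
from h import *
s=read_state(); print(s["eef_pos"],s["tool_rot"],s["force"])
d=cam("scene"); hsv=look(d)
g=((hsv[...,1]<45)&(hsv[...,2]>100)).astype(np.uint8)
P=pipe(d,47,(328,170,405,245)); m,a,q,n=pca(P); print("scene pipe",m,np.degrees(np.arctan2(a[1],a[0])),np.ptp(q),np.ptp(n))
t=cam("top"); 
P=pipe(t,47,(270,215,300,282)); m,a,q,n=pca(P); print("top pipe",m,np.degrees(np.arctan2(a[1],a[0])),np.ptp(q),np.ptp(n))
```

```text
[513.6036133   82.04045397  -7.98637252] [3.14128991e+00 2.80800768e-04 1.58543716e+00] [ 0.55507113 -0.9846435  -0.04909526]
scene pipe [514.26500839  44.79004266] -6.359647687333897 154.77568121276346 41.41382056092476
top pipe [539.89035312 121.24358793] 16.482894798858972 120.43516128894416 37.57926640200792
```

Call:
move_arm(targets="1 -0.4 0 0 0 0 0; 1 -0.4 0 0 0 0 0; 1 -0.4 0 0 0 0 0; 1 -0.3 0 0 0 0 0; 1 -0.2 0 0 0 0 0")

```text
clock: 9.83
eef_pos: [513.5, 65.2, -8.0]
tool_rot: [-3.142, 0.0, 1.585]
force: [0.1, -0.1, 0.4]
width: 85.4
gripper_force: 0.0
```

Run:
```python
from h import *
s=read_state(); print(s["eef_pos"],s["tool_rot"],s["force"])
d=cam("scene"); 
b=d["color"][160:300,270:430]
cv2.imwrite("pics/m7.png",cv2.resize(b,None,fx=4,fy=4,interpolation=cv2.INTER_CUBIC)[:,:,::-1])
```

```text
[513.49789247  65.22599698  -7.99155394] [-3.14158173e+00  3.43728341e-04  1.58505946e+00] [ 0.13851056 -0.08862963  0.35108509]
```

View pics/m7.png

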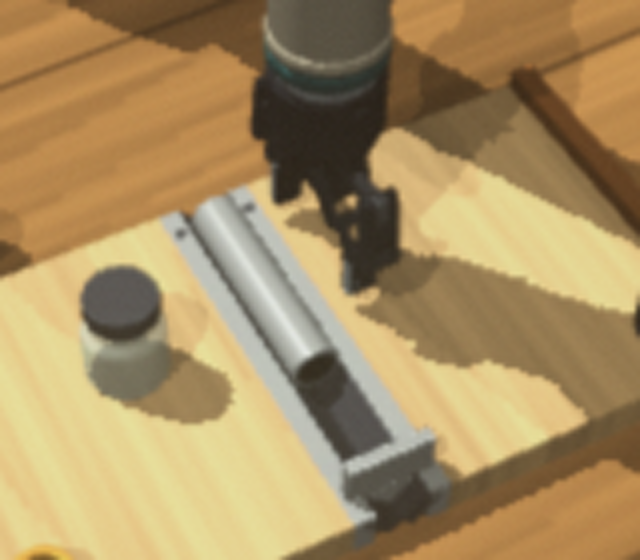

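The pipe has dropped into the groove, with its far end near crop (318,360) and a gap to the stop. Next I'll raise the hand and measure the pipe.

Call:
move_arm(targets="1 0.5 0 -1 0 0 0; 0 0 0 -3 0 0 0; -1 0 0 -3 0 0 1.5; -1 0 0 -2 0 0 1.5; -1 0 0 0 0 0 0")

```text
clock: 10.3
eef_pos: [516.4, 72.1, 86.4]
tool_rot: [3.134, -0.002, 1.533]
force: [0.3, 0.4, 0.0]
width: 38.4
gripper_force: 0.0
```

```bash
cat >> h.py <<'E'
def G(xj,yj=0,z=35):
    o=np.array([577,15.6]);a=np.radians(-2.15);c,s=np.cos(a),np.sin(a); return np.array([o[0]+c*xj-s*yj,o[1]+s*xj+c*yj,z])
def profile(d,z,yj,xs=range(-160,125,4)):
    p=proj(d,[G(x,yj,z) for x in xs]); hsv=look(d); return [(x,int(hsv[int(round(v)),int(round(u)),2])) for x,(u,v) in zip(xs,p)]
E
python3 - <<'E'
from h import *
s=read_state(); print(s["eef_pos"],s["tool_rot"],s["width"])
d=cam("scene"); print(onplane(d,[(349.5,250),(349,248.5)],35)[:,:2],G(0))
print("ridge z52 scene",profile(d,52,-3)); 
t=cam("top"); print("ridge z52 top",profile(t,52,0))
E
```

```text
[516.44483446  72.09324867  86.39457216] [ 3.13406312e+00 -1.98009964e-03  1.53306684e+00] 38.41398178552004
[[592.47749345  17.83616959]
 [587.64853419  19.1812573 ]] [577.   15.6  35. ]
ridge z52 scene [(-160, 180), (-156, 176), (-152, 187), (-148, 193), (-144, 188), (-140, 179), (-136, 179), (-132, 185), (-128, 192), (-124, 202), (-120, 198), (-116, 195), (-112, 202), (-108, 200), (-104, 197), (-100, 202), (-96, 199), (-92, 197), (-88, 204), (-84, 199), (-80, 198), (-76, 204), (-72, 201), (-68, 197), (-64, 205), (-60, 201), (-56, 197), (-52, 194), (-48, 202), (-44, 198), (-40, 195), (-36, 202), (-32, 199), (-28, 195), (-24, 201), (-20, 199), (-16, 196), (-12, 193), (-8, 198), (-4, 196), (0, 199), (4, 196), (8, 204), (12, 200), (16, 191), (20, 156), (24, 71), (28, 59), (32, 56), (36, 69), (40, 68), (44, 68), (48, 68), (52, 75), (56, 75), (60, 89), (64, 89), (68, 89), (72, 88), (76, 88), (80, 89), (84, 90), (88, 89), (92, 89), (96, 88), (100, 112), (104, 180), (108, 173), (112, 99), (116, 91), (120, 89), (124, 87)]
ridge z52 top [(-160, 149), (-156, 138), (-152, 91), (-148, 74), (-144, 62), (-140, 57), (-136, 55), (-132, 93), (-128, 172), (-124, 187), (-120, 186), (-116, 180), (-112, 183), (-108, 182), (-104, 180), (-100, 179), (-96, 179), (-92, 179), (-88, 178), (-84, 186), (-80, 186), (-76, 185), (-72, 185), (-68, 182), (-64, 184), (-60, 183), (-56, 183), (-52, 180), (-48, 182), (-44, 181), (-40, 180), (-36, 178), (-32, 179), (-28, 178), (-24, 187), (-20, 185), (-16, 182), (-12, 183), (-8, 183), (-4, 183), (0, 183), (4, 180), (8, 181), (12, 183), (16, 186), (20, 162), (24, 52), (28, 69), (32, 79), (36, 65), (40, 68), (44, 70), (48, 71), (52, 71), (56, 70), (60, 71), (64, 69), (68, 77), (72, 78), (76, 76), (80, 76), (84, 63), (88, 66), (92, 63), (96, 64), (100, 80), (104, 79), (108, 110), (112, 167), (116, 184), (120, 79), (124, 102)]
```

Call:
move_arm(targets="-1 -1.1 -2.1 0 0 0 0; -1 -1.1 -2.1 0 0 0 0; -1 -1.1 -2.1 0 0 0 0; -1 -1.1 -2.1 0 0 0 0; -1 -1.0 -2.1 0 0 0 0")

```text
clock: 10.82
eef_pos: [404.4, 20.7, 81.3]
tool_rot: [-3.139, 0.0, 1.534]
force: [0.3, -0.4, 0.1]
width: -0.1
gripper_force: 0.0
```

Call:
move_arm(targets="-1 0 0 1.5 0 0 0; -1 0 0 1.5 0 0 0; -1 0 0 1.0 0 0 0; -1 0 0 1.0 0 0 0; -1 0 0 0 0 0 0")

```text
clock: 11.23
eef_pos: [404.3, 21.1, 30.1]
tool_rot: [-3.136, 0.0, 1.534]
force: [-0.4, -0.5, -0.0]
width: 0.3
gripper_force: 0.0
```

Run:
```python
from h import *
s=read_state(); print(s["eef_pos"],s["tool_rot"],s["width"],s["force"])
d=cam("scene"); hsv=look(d); p=s["eef_pos"]
print("lines of world for TCP+dz:",[(z,proj(d,[[p[0],p[1],z]]).round().tolist()) for z in (35,50,65,80)])
u0=int(proj(d,[[p[0],p[1],60]])[0,0])
sub=hsv[100:230,u0-20:u0+25,2]; dark=sub<70
ys,xs=np.nonzero(dark); 
for v in range(150,225,3): r=np.nonzero(dark[v-100])[0]; print(v,(r+u0-20).tolist()[:1],(r+u0-20).tolist()[-1:],len(r),end="; ")
```

```text
[404.33473383  21.14159958  30.09695825] [-3.13639316e+00  1.83663112e-04  1.53366210e+00] 0.2670769724023028 [-0.40805207 -0.53721754 -0.03037346]
lines of world for TCP+dz: [(35, [[317.0, 203.0]]), (50, [[316.0, 200.0]]), (65, [[316.0, 196.0]]), (80, [[316.0, 192.0]])]
150 [299] [328] 27; 153 [299] [329] 31; 156 [300] [329] 30; 159 [300] [329] 30; 162 [301] [327] 27; 165 [303] [325] 23; 168 [304] [324] 21; 171 [306] [324] 19; 174 [307] [323] 17; 177 [308] [322] 15; 180 [310] [323] 14; 183 [311] [328] 17; 186 [313] [326] 14; 189 [315] [320] 6; 192 [315] [319] 5; 195 [315] [317] 3; 198 [] [] 0; 201 [] [] 0; 204 [] [] 0; 207 [] [] 0; 210 [] [] 0; 213 [] [] 0; 216 [] [] 0; 219 [] [] 0; 222 [] [] 0;
```

Call:
move_arm(targets="-1 0.1 0 1.0 0 0 0; -1 0 0 1.0 0 0 0; -1 0 0 0.7 0 0 0; -1 0 0.4 0 0 0 0; -1 0 0.4 0 0 0 0")

```text
clock: 11.7
eef_pos: [413.0, 21.9, 9.0]
tool_rot: [-3.137, -0.001, 1.533]
force: [0.5, -0.4, 0.1]
width: -0.2
gripper_force: 0.0
```

Call:
move_arm(targets="-1 0 0.5 0 0 0 0; -1 0 0.4 0 0 0 0; -1 0 0.3 0 0 0 0; -1 0 0.3 0 0 0 0; -1 0 0.3 0 0 0 0")

```text
clock: 12.12
eef_pos: [431.6, 21.0, 9.1]
tool_rot: [-3.138, -0.001, 1.533]
force: [-0.1, -0.4, 0.4]
width: -0.1
gripper_force: 0.0
```

Call:
move_arm(targets="-1 0 0.4 0 0 0 0; -1 0 0.4 0 0 0 0; -1 0 0.4 0 0 0 0; -1 0 0.4 0 0 0 0; -1 0 0.4 0 0 0 0")

```text
clock: 12.53
eef_pos: [448.6, 20.6, 8.5]
tool_rot: [-3.133, -0.002, 1.533]
force: [-5.8, 0.6, 2.1]
width: -0.5
gripper_force: 2.5
```

```bash
cat >> h.py <<'E'
def far():
    for n,yj in (("scene",-3),("top",0)):
        d=cam(n); pr=profile(d,52,yj,range(-150,118,2)); k=[x for x,v in pr if v>130]; print(n,"bright from",[x for i,(x,v) in enumerate(pr) if i and (v>130)!=(pr[i-1][1]>130)])
E
python3 - <<'E'
from h import *
s=read_state(); print(s["eef_pos"],s["force"]); far()
E
```

```text
[448.64209827  20.62761596   8.51327582] [-5.78168606  0.59054979  2.13042231]
scene bright from [-148, -112, 30, 102, 112]
top bright from [-110, -106, -94, -88, -86, -78, -26, -24, -14, 32, 110]
```

Call:
move_arm(targets="-1 0 0.4 0 0 0 0; -1 0 0.4 0 0 0 0; -1 0 0.4 0 0 0 0; -1 0 0.4 0 0 0 0; -1 0 0.4 0 0 0 0")

```text
clock: 13.05
eef_pos: [471.9, 19.5, 8.7]
tool_rot: [-3.139, -0.001, 1.533]
force: [-1.6, 0.6, -1.6]
width: -0.3
gripper_force: 1.1
```

Call:
move_arm(targets="-1 0 0.4 0 0 0 0; -1 0 0.4 0 0 0 0; -1 0 0.4 0 0 0 0; -1 0 0.4 0 0 0 0; -1 0 0.4 0 0 0 0")

```text
clock: 13.47
eef_pos: [491.3, 18.7, 8.7]
tool_rot: [-3.138, -0.001, 1.533]
force: [-2.6, 1.4, 0.1]
width: 0.0
gripper_force: 1.5
```

Run:
```python
from h import *
s=read_state(); print(s["eef_pos"],s["force"]); far()
```

```text
[491.27882064  18.74535089   8.66603922] [-2.55712875  1.38835763  0.09561302]
scene bright from [-124, -72, 72, 102, 112]
top bright from [-88, -86, -84, -80, -62, -58, -46, -26, -20, -10, 22, 28, 36, 74, 110]
```

Call:
move_arm(targets="-1 0 0.4 0 0 0 0; -1 0 0.4 0 0 0 0; -1 0 0.4 0 0 0 0; -1 0 0.4 0 0 0 0; -1 0 0.4 0 0 0 0")

```text
clock: 13.98
eef_pos: [510.0, 18.0, 8.6]
tool_rot: [-3.136, -0.002, 1.533]
force: [-5.3, 0.1, 3.0]
width: -0.0
gripper_force: 2.6
```

Call:
move_arm(targets="-1 0 0.2 0 0 0 0; -1 0 0.2 0 0 0 0; -1 0 0.2 0 0 0 0; -1 0 0.1 0 0 0 0; -1 0 0.1 0 0 0 0")

```text
clock: 14.4
eef_pos: [518.7, 17.7, 8.5]
tool_rot: [-3.137, -0.001, 1.533]
force: [-5.1, 0.1, 2.8]
width: 0.3
gripper_force: 2.4
```

Run:
```python
from h import *
s=read_state(); print(s["eef_pos"],s["force"]); far()
```

```text
[518.72086139  17.7052635    8.54988217] [-5.08526889  0.13035946  2.82582115]
scene bright from [-122, -44, 98, 102, 112]
top bright from [-26, -24, -10, 6, 12, 22, 34, 42, 48, 62, 68, 100, 110]
```

Only about 5 mm is left, so I'll creep forward and watch the force.

Call:
move_arm(targets="-1 0 0.1 0 0 0 0; -1 0 0.1 0 0 0 0; -1 0 0.1 0 0 0 0; -1 0 0.1 0 0 0 0")

```text
clock: 14.83
eef_pos: [523.0, 17.5, 8.6]
tool_rot: [-3.138, -0.001, 1.533]
force: [-4.3, 0.1, 4.3]
width: -0.1
gripper_force: 2.4
```

Call:
move_arm(targets="-1 0 0.1 0 0 0 0; -1 0 0.1 0 0 0 0")

```text
clock: 15.0
eef_pos: [525.1, 17.4, 8.5]
tool_rot: [-3.138, -0.001, 1.533]
force: [-4.8, 0.2, 3.3]
width: 0.2
gripper_force: 2.5
```

Call:
move_arm(targets="-1 0 0.1 0 0 0 0; -1 0 0.1 0 0 0 0")

```text
clock: 15.17
eef_pos: [527.1, 17.4, 8.5]
tool_rot: [-3.138, -0.001, 1.533]
force: [-4.8, -1.0, 2.2]
width: 0.0
gripper_force: 2.6
```

Run:
```python
from h import *
s=read_state(); print(s["eef_pos"],s["force"]); far()
```

```text
[527.05144703  17.40118777   8.54023075] [-4.83821048 -1.01328647  2.21397652]
scene bright from [-122, -32, 112]
top bright from [-46, -42, -20, -16, 0, 16, 22, 32, 34, 36, 38, 52, 54, 72, 78, 108, 110]
```

Call:
move_arm(targets="-1 0 0.1 0 0 0 0; -1 0 0.1 0 0 0 0")

```text
clock: 15.43
eef_pos: [527.8, 17.4, 8.4]
tool_rot: [-3.136, -0.002, 1.533]
force: [-8.6, 0.1, 4.7]
width: 0.1
gripper_force: 4.2
```

Call:
move_arm(targets="-1 0 0.1 0 0 0 0; -1 0 0.1 0 0 0 0")

```text
clock: 15.6
eef_pos: [527.7, 17.5, 8.1]
tool_rot: [-3.132, -0.002, 1.533]
force: [-12.2, -0.7, 6.6]
width: 0.0
gripper_force: 5.7
```

The force climbs while the TCP stays at x = 527.8, so the pipe is against the stop. I'll hold briefly, then back off and rise.

Call:
move_arm(targets="-1 0 0 0 0 0 0; -1 0 0 0 0 0 0; -1 0 0 0 0 0 0; -1 0 -0.4 0 0 0 0; -1 0 -0.6 0 0 0 0")

```text
clock: 16.02
eef_pos: [523.8, 17.2, 8.8]
tool_rot: [3.14, 0.0, 1.533]
force: [0.5, -0.1, 0.9]
width: -0.0
gripper_force: 0.0
```

Call:
move_arm(targets="-1 0 -1.5 0 0 0 0; -1 0 -2 0 0 0 0; -1 0 -2 -1 0 0 0; -1 0 -1 -3 0 0 0; -1 0 0 -3 0 0 0")

```text
clock: 16.43
eef_pos: [453.9, 19.8, 79.0]
tool_rot: [-3.135, -0.001, 1.531]
force: [0.9, 0.9, 0.3]
width: 0.1
gripper_force: 0.0
```

Call:
move_arm(targets="-1 0 0 -3 0 0 0; -1 0 0 -3 0 0 0; -1 0 0 0 0 0 0; -1 0 0 0 0 0 0; -1 0 0 0 0 0 0")

```text
clock: 16.85
eef_pos: [457.4, 20.3, 138.8]
tool_rot: [-3.14, -0.001, 1.534]
force: [-0.2, -0.0, 0.6]
width: 0.0
gripper_force: 0.0
```

Run:
```python
from h import *
s=read_state(); print(s["eef_pos"],s["force"],s["qd"].round(3),s["clock"]); far()
d=cam("scene"); print(profile(d,52,-3,range(-80,0,4)),profile(d,52,-3,range(84,124,2)))
t=cam("top");print(profile(t,52,0,range(84,124,2)))
```

```text
[457.38911872  20.29011209 138.77384439] [-0.15673406 -0.03428507  0.64881644] [ 0.012  0.023 -0.013  0.017  0.001  0.005 -0.002] 16.85
scene bright from [-122, -44, 112]
top bright from [-100, -94, -78, -72, -58, -40, -30, -14, -4, 16, 26, 108, 110]
[(-80, 87), (-76, 87), (-72, 87), (-68, 88), (-64, 88), (-60, 89), (-56, 89), (-52, 89), (-48, 96), (-44, 161), (-40, 193), (-36, 201), (-32, 199), (-28, 194), (-24, 201), (-20, 198), (-16, 194), (-12, 191), (-8, 199), (-4, 194)] [(84, 193), (86, 201), (88, 196), (90, 196), (92, 205), (94, 193), (96, 201), (98, 196), (100, 196), (102, 194), (104, 189), (106, 188), (108, 173), (110, 173), (112, 98), (114, 88), (116, 88), (118, 87), (120, 87), (122, 88)]
[(84, 180), (86, 180), (88, 179), (90, 179), (92, 179), (94, 179), (96, 187), (98, 187), (100, 179), (102, 179), (104, 153), (106, 153), (108, 128), (110, 164), (112, 164), (114, 185), (116, 185), (118, 163), (120, 77), (122, 77)]
```

The near end is at jig x ≈ −45 and the far end is flush with the stop. The hand is clear, so I'm handing in.

```bash
python3 -c "
from h import *
print(order.finish_job())"
```

```text
the job is handed in; nothing more can be done
None
```

The job is handed in: the pipe was rolled into the V-groove and slid home against the stop plate (measured near end at jig x ≈ −45 mm, no visible gap at the stop), and the hand finished clear; no pass/fail verdict was returned.

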